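Wind up the dough moulder's pressure board

TASK

The bench dough moulder has finished for the day and its belt is to be wiped. Take the loose steel crank, push it gently and fully home onto the square end of the spindle on top of the moulder's bridge, and wind it clockwise (seen from above), round and round, until the pressure board comes up snug against its top stop. Feel for the stop and do not force the spindle there, nor jam the crank on; then let go, leaving the crank sitting on the spindle and the other things on the bench where they are.

Things in the scene. Friction and masses are not known exactly. Their poses are not given: they have to be found in the camera images.
- crank: Loose steel crank, 0.5 kg, standing on its hub. Origin: centre of hub's underside; z up, x along the arm to the hand grip. Hub: 34 mm square block, 50 mm tall, sides along x and y. Arm: bar 20 mm wide at heights 38-50 mm, out to x = 97 mm; a round counterweight (32 mm across) at x = -42 mm balances it nearly at the hub.
- socket (a point): Centre of the crank's square socket mouth, in the hub's underside (same place and axes as the crank's origin). Socket 20 mm across flats, flats along the crank's x and y, 28 mm deep, mouth chamfered 1.5 mm.
- hub_mid (a point): Point on the hub's axis 40 mm above its underside: take the hub here from above by its two y sides (34 mm apart, free on both sides).
- grip_mid (a point): In the crank's black hand grip, 85 mm from the hub axis, 82 mm above the hub's underside. The grip is an upright round sleeve, 26 mm diameter, standing 54 to 99 mm above the hub's underside. It revolves freely on its pin, so a gripper holding it need not turn as the crank goes round. 6 to 15 N of push at the stop is snug; over 20 N is forcing.
- spindle: Upright adjusting spindle with a square end. Origin: on its axis, on top of its round shoulder (44 mm diameter), 183 mm above the bench; z up, x and y normal to the square's flats, turning with it. Turns against steady friction, about 0.2 N m (2 to 3 N at the hand grip), and stays where left. Clockwise from above raises the board 8 mm a turn; 1.6 to 2.3 turns are left at the start.
- shaft_top (a point): Centre of the top of the spindle's square end, 25 mm above the shoulder. Square 18.5 mm across flats, top edges chamfered 2.5 mm. The crank fits it in any of four quarter-turn positions, 0.75 mm clearance each side (about 5 degrees of play), and is home when the hub's underside rests on the shoulder.
- board: Pressure board: steel plate 320 x 260 mm under the bridge, moved up and down by the spindle only. Origin: its underside, below the spindle; z up. Two 16 mm guide rods go up from it through the bridge, 100 mm either side of the spindle. Their dark collars meet the bridge's underside at the top stop, which is dead hard and comes with the board's underside somewhere 102 to 105 mm above the bench.
- moulder: Bench dough moulder, fixed. Origin: on the bench below the spindle; x along its belt, away from the robot. Cheeks 384 mm over all in y, 115 mm tall, x = -160 to 380 mm. Steel bridge 64 mm wide spans it at x = 0, top 175 mm above the bench; rod tops end up about 23 mm above that. The infeed head beyond x = 275 mm is 250 mm tall.
- duster: Aluminium flour duster, 60 mm diameter, 84 mm tall. Origin under its centre. To be left alone.
- scraper: Bench scraper with a wooden handle, 98 x 150 mm, lying flat. To be left alone.
- tin: Dark trough-shaped half of a tube-loaf tin, 240 mm long, 90 mm wide, 50 mm tall. To be left alone.
- bowl: Small steel bowl, 120 mm diameter, 55 mm tall. To be left alone.
- spanner: Spanner, 190 mm long, lying flat. To be left alone.
- tub: White plastic tub, 160 x 200 mm, 90 mm tall, open on top. To be left alone.
- oil: Oil jar, 60 mm diameter, 110 mm tall. To be left alone.
Not all that is in view belongs to the job. Leave any turquoise look-alike of the crank alone.

How it is judged:
By the outcome, as a careful person would: the job done as asked, in the order asked, and still so for the second after the job is handed in, with the robot touching nothing.
It also fails if it takes over 72 s, if anything falls off the work surface, if the arm or the gripper's body presses on something with over 40 N, if the wrist force passes 120 N, or if a joint passes its speed limit or range.

ROBOT

A 6-joint arm with a two-finger parallel gripper is mounted at the origin on the work surface. World frame = base frame: x ahead of the robot, y to its left, z up, the work surface at z = 0. Lengths are in m, angles in degrees, forces in N, time in s.
With the tool pointing down it reaches from about 0.4 to 0.825 m from the base axis. Payload 7 kg.
Tool frame: the origin (TCP) lies between the finger pads; the fingertips stand ctrl.nose_length ahead of it and the grasp point (between the pads) lies 2 mm behind it (ctrl.nose_length is the distance from the TCP to the fingertips, in m); z points along the fingers, y is the line along which they close (so a half turn about z gives the same grasp; the last joint's range is limited). The gripper opens to 88 mm and grips with 3 to 60 N. Pads are 19 mm wide; open, the fingers measure 130 mm over their backs; the gripper's body (78 mm by 193 mm) begins 47 mm behind the grasp point.
Start: joints at [87.21, 20.546, 0.682, 0, -70.136, -16.507], TCP at [0.223, 0.637, 0.244] pointing down, gripper open.
Joint ranges: [-176.03, 176.03], [-82.01, 121.73], [-58.28, 71.71], [-173.87, 95.51], [-174.79, -0.11], [-173.66, 173.66]. Speed limits (degrees/s): [136.94, 136.94, 172.46, 180, 180, 180].

INTERFACE

Orientations are given as [roll, pitch, yaw] about the fixed x, y, z axes, in that order (R = Rz(yaw) Ry(pitch) Rx(roll)).
In Python, from plant import ctrl gives the robot as it stands.
- The arm moves only by the tool apply_moves, never from a script. Its argument "commands" is a list of rows, each a list of 3 entries, a list of its own where there are three numbers: the shift along the world's x, y, z in cm, then the turn about the world's z in rad, then the closure, from 0 (fully open) to 1 (shut). In form: [[[x, y, z], turn, jaw], ...]. A call has 1 to 20 rows; each row is the pose to reach, as a shift and turn from the pose commanded when the call began; what a row does not reach only later rows make up. A row lasts 1/12 s, in which the tool goes at most 41.7 mm and 7.16 degrees, less where a joint would pass 70% of its speed; a pose out of reach is approached as far as the arm can. A call with a gripper value outside its range is refused whole. The fingers move at their own pace and stop on an object; the grip force is fixed at half the most. Time passes only in rows, so rows that repeat a pose let the fingers close. It gives the time, the measured TCP pose, the force, the opening and the grip force at its end, in the units of the state.
- ctrl.get_obs(): the state, without advancing time (a new reading comes with each control period).
- ctrl.snapshot(name): name is "side" or "top"; returns a dict with "img" (400x640x3 uint8, red, green, blue), "fx", "fy", "cx", "cy" (pixels), "T" (4x4, takes a point from camera to world coordinates). Camera axes: x right, y up, looking along -z (the intrinsics and any distortion apply to the point x, -y, -z); pixel columns grow to the right and rows downward; lengths in m; the calibration is good to about 2 mm. A picture is of the moment at which its call begins. There is no depth.
- ctrl.close_job(): hands the job in; it is judged then, once.
Trained networks look in a picture, given as the dict that the camera call returned (one of the last four; its "shot" number tells which), for a name from the list of things; names that differ only in an ending like _2 or _b are one class to them, and where a whole thing is asked for, a point or a joint stands for the part that bears it (a point fixed in the world has none). Each returns a list of dicts, best first, with "score" (0 to 1); they miss things now and then, are a little off and sometimes report something else, mostly with a low value. They report only what shows in the picture. A call takes as long as a camera call. They do not tell look-alikes from the thing itself.
- ctrl.search_frame(picture, target): "at" ([column, row] in pixels, amid what is visible of it).
- ctrl.spot_point(picture, target): "at" ([column, row] in pixels: a listed point, or the origin of a listed thing).
The state is a dict: "clock": time; "joint_pos": joint angles; "qvel": joint speeds; "tau": joint torques, N m; "tool_pos": TCP position; "orientation": TCP orientation; "force": force on the tool from outside, world axes, zero at the start; "moment": the same for the moment, N m; "opening": finger opening in m; "gripper_force": force on a finger pad.
Only numpy, scipy, OpenCV 4.12 (cv2) and the standard library are available. Lean on these libraries where they do the work, as an engineer would, in place of code of your own. Each camera call takes 0.05 s, during which the arm holds its last target. There are 200 camera calls.

## Working session

There is one attempt and no reset: what is moved stays moved. The work goes in short steps, Python scripts to look and compute and a tool call to move; the robot and the scene stay as the last step left them, time stands still between calls to the robot, and variables do not carry over. Pictures are saved under pics/ and viewed, at most 10 in all, crops included, and the job is handed in when it is done.

Besides the shell and the picture viewer there is one more tool, called after ">>>" in YAML: its name, and indented under it one key for each argument. apply_moves: Moves the arm, as the interface text tells. Its arguments: {"type":"object","properties":{"commands":{"type":"array"}},"required":["commands"]}

```bash
ls; mkdir -p pics; cat > h.py <<'E'
import numpy as np,cv2
from plant import ctrl
def ray(s,px):
    d=np.array([(px[0]-s["cx"])/s["fx"],-(px[1]-s["cy"])/s["fy"],-1.0]);T=np.array(s["T"])
    return T[:3,3],T[:3,:3]@d
def atz(s,px,z):
    o,d=ray(s,px);return o+d*(z-o[2])/d[2]
def proj(s,p):
    T=np.array(s["T"]);q=T[:3,:3].T@(np.array(p)-T[:3,3])
    return [s["cx"]+s["fx"]*q[0]/-q[2],s["cy"]-s["fy"]*q[1]/-q[2]]
def tri(a,pa,b,pb):
    A=[];B=[]
    for s,p in((a,pa),(b,pb)):
        o,d=ray(s,p);d=d/np.linalg.norm(d);P=np.eye(3)-np.outer(d,d);A.append(P);B.append(P@o)
    return np.linalg.lstsq(np.vstack(A),np.hstack(B),rcond=None)[0]
def save(s,n):cv2.imwrite(f"pics/{n}.png",s["img"][:,:,::-1])
E
cat > a.py <<'E'
from h import *
np.set_printoptions(precision=4,suppress=True)
st=ctrl.get_obs();print(st["tool_pos"],st["orientation"],st["force"],ctrl.nose_length,st["clock"])
S={n:ctrl.snapshot(n) for n in("side","top")}
for n,s in S.items():
    save(s,n);print(n,[k for k in s if k!="img"],s["fx"],np.array(s["T"]))
    for t in("socket","hub_mid","grip_mid","shaft_top","spindle","moulder","board"):
        print(t,[(np.round(r["at"],1).tolist(),round(r["score"],2)) for r in ctrl.spot_point(s,t)[:3]])
E
python3 a.py
```

```text
pics
[0.2229 0.6366 0.2426] [179.9025  -0.0068 -19.3046] [-0.384   0.6644 -0.6659] 0.017 0.0
side ['fx', 'fy', 'cx', 'cy', 'T', 'shot'] 468.0764999024456 [[ 0.8034 -0.4192  0.4229  1.243 ]
 [ 0.5955  0.5702 -0.5659 -0.9522]
 [-0.0039  0.7064  0.7078  1.343 ]
 [ 0.      0.      0.      1.    ]]
socket [([242.5, 276.3], 0.59), ([304.1, 321.3], 0.59)]
hub_mid [([302.4, 315.4], 0.9), ([242.2, 269.7], 0.68)]
grip_mid [([184.9, 298.7], 0.64), ([223.9, 249.5], 0.5), ([282.4, 324.0], 0.38)]
shaft_top [([330.0, 164.3], 0.67)]
spindle [([331.9, 172.6], 0.4)]
moulder [([330.2, 205.8], 0.97), ([331.6, 169.9], 0.56)]
board [([329.9, 189.1], 0.7), ([185.7, 295.1], 0.28)]
top ['fx', 'fy', 'cx', 'cy', 'T', 'shot'] 463.7017510252334 [[ 0.007   0.9872 -0.1594  0.2775]
 [-1.      0.0075  0.0021  0.0166]
 [ 0.0033  0.1594  0.9872  1.5561]
 [ 0.      0.      0.      1.    ]]
socket [([418.0, 139.0], 0.8), ([415.1, 221.3], 0.58)]
hub_mid [([415.6, 220.7], 0.91), ([421.3, 134.6], 0.68)]
grip_mid [([445.6, 137.8], 0.65), ([410.4, 245.4], 0.51), ([471.1, 249.4], 0.43)]
shaft_top [([273.9, 189.3], 0.52)]
spindle [([269.1, 196.1], 0.59)]
moulder [([273.3, 204.2], 0.75), ([408.1, 185.4], 0.16)]
board [([276.8, 201.2], 0.82)]
```

View pics/side.png

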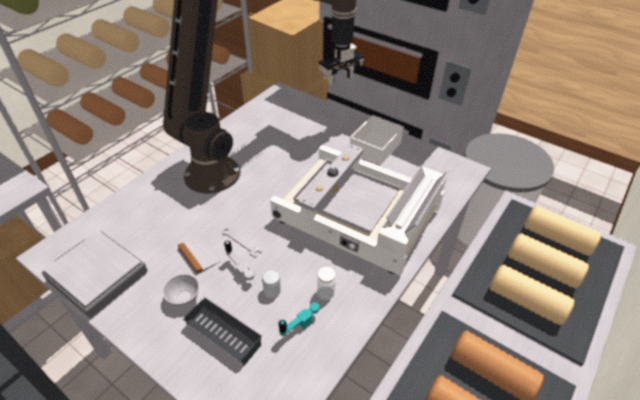

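View pics/top.png

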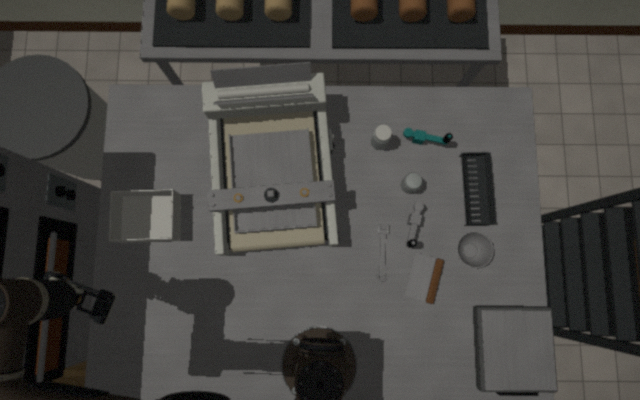

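The real (steel) crank: top image hub near (416,215), grip near (411,243); side image hub near (243,268), grip near (228,246). The turquoise look-alike is at top (428,136). The spindle is at top (271,195), side (332,170).

```bash
cat > b.py <<'E'
from h import *
np.set_printoptions(precision=4,suppress=True)
a=ctrl.snapshot("side");b=ctrl.snapshot("top")
print("hub",tri(a,[242.2,269.7],b,[415.6,220.7]),"grip",tri(a,[223.9,249.5],b,[410.4,245.4]))
print("shaft",tri(a,[330,164.3],b,[273.9,189.3]))
print("top-only hub z.04",atz(b,[415.6,220.7],.04),"grip",atz(b,[410.4,245.4],.082),"shaft",atz(b,[273.9,189.3],.208),"sp",atz(b,[269.1,196.1],.183),"moul",atz(b,[273.3,204.2],0))
print("side",atz(a,[242.2,269.7],.04),atz(a,[223.9,249.5],.082),atz(a,[330,164.3],.208),atz(a,[330.2,205.8],0))
f=lambda s,x,y:cv2.resize(s["img"][y:y+80,x:x+100],None,fx=4,fy=4,interpolation=cv2.INTER_CUBIC)
m=np.vstack([np.hstack([f(a,200,220),f(b,370,165)])
,np.hstack([f(a,280,130),f(b,220,155)])])[:,:,::-1]
cv2.imwrite("pics/m.png",cv2.resize(cv2.convertScaleAbs(m,alpha=1.5),(750,600)))
E
python3 b.py
```

```text
hub [ 0.4674 -0.3178  0.0305] grip [ 0.3782 -0.2988  0.0573]
shaft [0.5264 0.1311 0.2297]
top-only hub z.04 [ 0.4647 -0.3173  0.04  ] grip [ 0.3804 -0.2894  0.082 ] shaft [0.5343 0.1365 0.208 ] sp [0.5182 0.1527 0.183 ] moul [0.5224 0.156  0.    ]
side [ 0.4748 -0.3208  0.04  ] [ 0.3905 -0.3151  0.082 ] [0.5095 0.1478 0.208 ] [0.5213 0.1413 0.    ]
```

View pics/m.png

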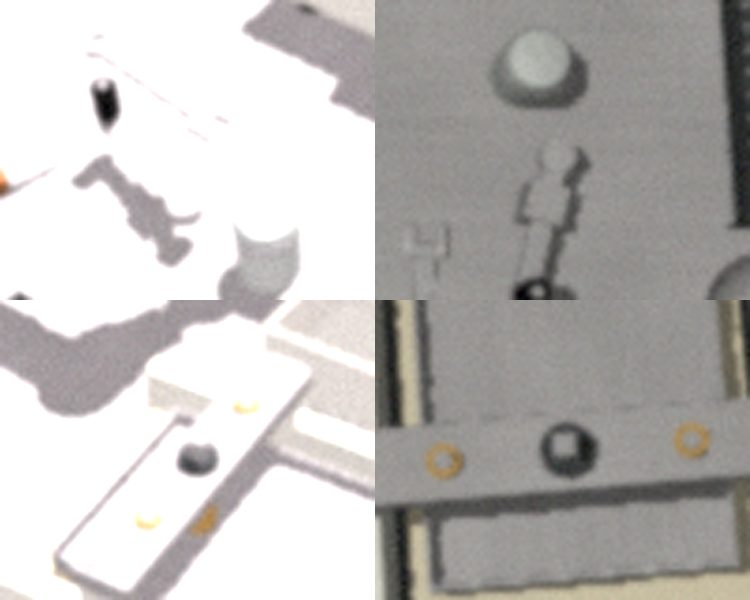

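```bash
cat > c.py <<'E'
from h import *
b=ctrl.snapshot("top")
f=lambda s,x,y,w,h,k:cv2.resize(s["img"][y:y+h,x:x+w],None,fx=k,fy=k,interpolation=cv2.INTER_LANCZOS4)
L=f(b,257,180,28,28,14); R=f(b,398,196,32,56,10)
m=np.zeros((560,392+320,3),np.uint8);m[:392,:392]=cv2.convertScaleAbs(L,alpha=1.8);m[:,392:]=cv2.convertScaleAbs(R,alpha=1.5)
cv2.imwrite("pics/m2.png",m[:,:,::-1])
E
python3 c.py
```

```text
(no output)
```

View pics/m2.png

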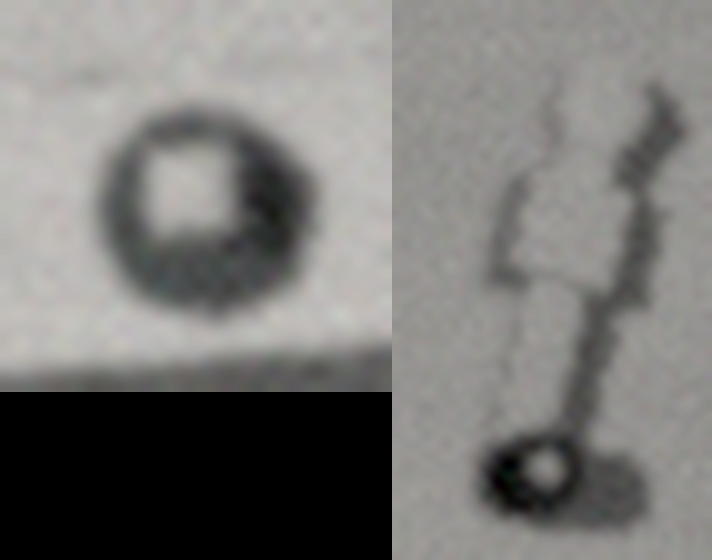

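```bash
cat > d.py <<'E'
from h import *
np.set_printoptions(precision=4,suppress=True)
b=ctrl.snapshot("top");a=ctrl.snapshot("side")
P=lambda n,px,z:print(n,atz(b,px,z))
h=atz(b,[415.3,218.7],.05);g=atz(b,[413,242.3],.1);c=atz(b,[418.6,206.5],.05)
print(h,g,c,"len",np.hypot(*(g-h)[:2]),"yaw",np.degrees(np.arctan2(*(g-h)[1::-1])),np.degrees(np.arctan2(*(h-c)[1::-1])))
P("sq",[270,192.9],.208);P("disc",[271.3,194.6],.183)
r1=atz(b,[238.2,197.4],.185);r2=atz(b,[304,191.8],.185);print(r1,r2,(r1+r2)/2,np.hypot(*(r1-r2)[:2]),"yaw rods",np.degrees(np.arctan2(*(r1-r2)[1::-1])))
P("duster",[413.5,181.5],.084)
# square yaw: threshold bright top inside the disc
i=cv2.resize(b["img"][180:208,257:285],None,fx=16,fy=16,interpolation=cv2.INTER_CUBIC)
g=cv2.GaussianBlur(cv2.cvtColor(i,cv2.COLOR_RGB2GRAY),(0,0),5)
print(g.min(),g[215,215],g[20,20])
for t in (75,85,95,105):
    n,l,s,cc=cv2.connectedComponentsWithStats((g>t).astype(np.uint8))
    k=l[215,215]
    if k:
        ct=cv2.findContours((l==k).astype(np.uint8),0,1)[0][0];r=cv2.minAreaRect(ct);pix=(np.array(cc[k])+.5)/16-.5+[257,180]
        print(t,s[k][4]/256,r,atz(b,pix,.208))
for w in (70,50,40):
    n,l,s,cc=cv2.connectedComponentsWithStats((g<w).astype(np.uint8));k=1+np.argmax(s[1:,4])
    ct=cv2.findContours((l==k).astype(np.uint8),0,1)[0][0];e=cv2.minEnclosingCircle(ct);e2=cv2.fitEllipse(ct);print(w,e,e2,atz(b,(np.array(e2[0])+.5)/16-.5+[257,180],.183))
for n,p in(("sqtop",[.5334,.147,.208]),("hub",h)):print(n,proj(a,p))
E
python3 d.py
```

```text
[ 0.47   -0.3143  0.05  ] [ 0.3889 -0.2941  0.1   ] [ 0.5105 -0.3263  0.05  ] len 0.0835938557346641 yaw 165.97862934548024 163.54256704061387
sq [0.5234 0.1478 0.208 ]
disc [0.5228 0.1462 0.183 ]
[0.5132 0.2451 0.185 ] [0.5318 0.0479 0.185 ] [0.5225 0.1465 0.185 ] 0.19800133667839984 yaw rods 95.3848052851983
duster [ 0.5871 -0.3043  0.084 ]
16 102 102
75 31.05078125 ((213.43112182617188, 215.91603088378906), (93.4334716796875, 93.39002990722656), 87.51044464111328) [0.523 0.148 0.208]
85 22.36328125 ((213.0, 216.0), (78.0, 80.0), 90.0) [0.5231 0.1481 0.208 ]
95 12.734375 ((212.5, 216.5), (59.0, 63.0), 90.0) [0.5231 0.1484 0.208 ]
70 ((237.01991271972656, 242.8177032470703), 122.73126220703125) ((235.87091064453125, 243.70619201660156), (228.1472930908203, 242.2158966064453), 106.09391021728516) [0.5223 0.1463 0.183 ]
50 ((236.88909912109375, 242.97605895996094), 110.53986358642578) ((239.3585205078125, 248.48272705078125), (186.258544921875, 208.6033172607422), 111.32799530029297) [0.5214 0.1456 0.183 ]
40 ((288.7769470214844, 247.14508056640625), 72.21714782714844) ((295.60028076171875, 251.77415466308594), (85.64441680908203, 144.17822265625), 18.314496994018555) [0.5209 0.135  0.183 ]
sqtop [np.float64(335.1989802660306), np.float64(166.91807907042713)]
hub [np.float64(242.14179581216757), np.float64(266.0315382193181)]
```

Spindle ≈ (0.523, 0.147), crank hub ≈ (0.470, -0.314), yaw ≈ 165°. Go above the crank.

>>> apply_moves:
  commands:
    - [[33,-39,5],0,0]
    - [[33,-39,5],0,0]
    - [[33,-39,5],0,0]
    - [[33,-39,5],0,0]
    - [[33,-39,5],0,0]
    - [[33,-39,5],0,0]
    - [[33,-39,5],0,0]
    - [[33,-39,5],0,0]
    - [[33,-39,5],0,0]
    - [[33,-39,5],0,0]
    - [[33,-39,5],0,0]
    - [[33,-39,5],0,0]
    - [[33,-39,5],0,0]
    - [[24.7,-95.1,-6.3],0.075,0]
    - [[24.7,-95.1,-6.3],0.075,0]
    - [[24.7,-95.1,-6.3],0.075,0]
    - [[24.7,-95.1,-6.3],0.075,0]
    - [[24.7,-95.1,-6.3],0.075,0]
    - [[24.7,-95.1,-6.3],0.075,0]
    - [[24.7,-95.1,-6.3],0.075,0]

```text
clock: 2.72
tool_pos: [0.5105, -0.0375, 0.2366]
orientation: [-180.0, -0.0, -15.0]
force: [1.2, -0.3, 0.3]
opening: 0.0876
gripper_force: 0.0
```

>>> apply_moves:
  commands:
    - [[-4.8,-32.5,-6.5],0,0]
    - [[-4.8,-32.5,-6.5],0,0]
    - [[-4.8,-32.5,-6.5],0,0]
    - [[-4.8,-32.5,-6.5],0,0]
    - [[-4.8,-32.5,-6.5],0,0]
    - [[-4.8,-32.5,-6.5],0,0]

```text
clock: 3.22
tool_pos: [0.4749, -0.2804, 0.188]
orientation: [-180.0, -0.1, -15.0]
force: [1.6, 0.7, 0.7]
opening: 0.0873
gripper_force: 0.0
```

>>> apply_moves:
  commands:
    - [[-4.8,-32.5,-6.5],0,0]

```text
clock: 3.3
tool_pos: [0.4689, -0.3208, 0.1799]
orientation: [180.0, -0.0, -15.0]
force: [0.7, -0.4, 0.4]
opening: 0.0875
gripper_force: 0.0
```

>>> apply_moves:
  commands:
    - [[0,0,0],0,0]
    - [[0,0,0],0,0]
    - [[0,0,0],0,0]

```text
clock: 3.55
tool_pos: [0.4692, -0.3191, 0.1798]
orientation: [-180.0, 0.0, -15.1]
force: [-0.6, -0.2, -0.4]
opening: 0.0877
gripper_force: 0.0
```

>>> apply_moves:
  commands:
    - [[0.1,0.5,-2],0,0]
    - [[0.1,0.5,-6],0,0]
    - [[0.1,0.5,-10],0,0]
    - [[0.1,0.5,-12.5],0,0]
    - [[0.1,0.5,-14.1],0,0]
    - [[0.1,0.5,-14.1],0,0]
    - [[0.1,0.5,-14.1],0,0]

```text
clock: 4.13
tool_pos: [0.4709, -0.3128, 0.0391]
orientation: [180.0, 0.1, -14.9]
force: [0.7, -0.4, -0.5]
opening: 0.0878
gripper_force: 0.0
```

```bash
cat > e.py <<'E'
from h import *
a=ctrl.snapshot("side");b=ctrl.snapshot("top")
f=lambda s,x,y:cv2.resize(s["img"][y:y+70,x:x+60],None,fx=6.5,fy=6.5,interpolation=cv2.INTER_CUBIC)
m=np.hstack([cv2.convertScaleAbs(f(a,205,225),alpha=.9),cv2.convertScaleAbs(f(b,385,185),alpha=1.5)])
cv2.imwrite("pics/e.png",m[:,:,::-1]);print(m.shape)
E
python3 e.py
```

```text
(455, 780, 3)
```

View pics/e.png

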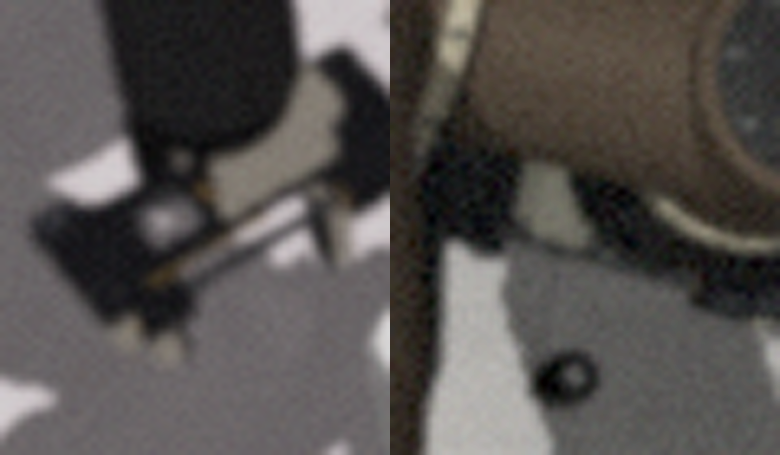

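The gripper hides the hub; in the top picture the hand grip is still where it was (413, 243). Close the gripper.

>>> apply_moves:
  commands:
    - [[0,0,0],0,1]
    - [[0,0,0],0,1]
    - [[0,0,0],0,1]
    - [[0,0,0],0,1]
    - [[0,0,0],0,1]
    - [[0,0,0],0,1]
    - [[0,0,0],0,1]
    - [[0,0,0],0,1]

```text
clock: 4.9
tool_pos: [0.4703, -0.314, 0.0389]
orientation: [180.0, 0.0, -15.0]
force: [-0.2, 0.9, 0.1]
opening: 0.0401
gripper_force: 0.0
```

>>> apply_moves:
  commands:
    - [[0,0,0],0,1]
    - [[0,0,0],0,1]
    - [[0,0,0],0,1]
    - [[0,0,0],0,1]
    - [[0,0,0],0,1]

```text
clock: 5.32
tool_pos: [0.4703, -0.314, 0.0389]
orientation: [180.0, 0.0, -15.0]
force: [-0.1, -1.3, -0.8]
opening: 0.034
gripper_force: 29.9
```

>>> apply_moves:
  commands:
    - [[0,0,1],0,1]
    - [[0,0,4],0,1]
    - [[0,0,8],0,1]
    - [[0,0,12],0,1]
    - [[0,0,16],0,1]
    - [[0,2,20],0,1]
    - [[0,6,23],0,1]
    - [[1,10,23],0,1]
    - [[1.5,14,23],0.03,1]
    - [[2,18,23],0.1,1]
    - [[2.5,22,23],0.15,1]
    - [[3,26,23],0.2,1]
    - [[4,30,23],0.25,1]
    - [[4.5,34,23],0.3,1]
    - [[5,38,23],0.305,1]
    - [[5.2,42,23],0.305,1]
    - [[5.2,45,23],0.305,1]
    - [[5.2,46.1,23],0.305,1]
    - [[5.2,46.1,23],0.305,1]
    - [[5.2,46.1,23],0.305,1]

```text
clock: 6.98
tool_pos: [0.5216, 0.1473, 0.2687]
orientation: [180.0, 0.1, 2.6]
force: [-0.3, -0.4, -4.2]
opening: 0.034
gripper_force: 29.9
```

```bash
cat > e.py <<'E'
from h import *
np.set_printoptions(precision=4,suppress=True)
st=ctrl.get_obs();print(st["tool_pos"],st["orientation"],st["force"])
a=ctrl.snapshot("side");b=ctrl.snapshot("top")
f=lambda s,x,y:cv2.resize(s["img"][y:y+75,x:x+60],None,fx=6.5,fy=6.5,interpolation=cv2.INTER_CUBIC)
m=np.hstack([cv2.convertScaleAbs(f(a,300,130),alpha=.9),cv2.convertScaleAbs(f(b,240,170),alpha=1.5)])
cv2.imwrite("pics/f.png",m[:,:,::-1])
for n,s in(("side",a),("top",b)):
    for t in("socket","hub_mid","grip_mid"):print(n,t,[(np.round(r["at"],1).tolist(),round(r["score"],2)) for r in ctrl.spot_point(s,t)[:3]])
t=st["tool_pos"];y=np.radians(st["orientation"][2]);u=np.array([-np.cos(y),-np.sin(y),0])
base=t+np.array([0,0,-.038])
for n,s in(("side",a),("top",b)):print(n,"pred pin top",proj(s,base+u*.085+[0,0,.1]),"cw",proj(s,base-u*.042+[0,0,.05]),"hubbottom",proj(s,base))
E
python3 e.py
```

```text
[0.5216 0.1473 0.2687] [179.9734   0.0837   2.5589] [-0.3369 -0.4451 -4.1997]
side socket [([303.9, 325.9], 0.63), ([331.4, 161.5], 0.53)]
side hub_mid [([334.9, 154.9], 0.63), ([307.0, 317.7], 0.62)]
side grip_mid [([284.2, 323.4], 0.49), ([311.1, 137.5], 0.39)]
top socket [([418.0, 139.7], 0.9), ([270.3, 193.7], 0.47)]
top hub_mid [([419.8, 136.0], 0.81), ([269.3, 188.2], 0.57), ([268.4, 220.2], 0.18)]
top grip_mid [([268.0, 219.7], 0.6), ([445.0, 137.3], 0.51)]
side pred pin top [np.float64(313.4961566185162), np.float64(131.02815140852613)] cw [np.float64(343.22156129061256), np.float64(154.41203382326103)] hubbottom [np.float64(332.79150170220214), np.float64(160.93393309532829)]
top pred pin top [np.float64(266.5707601955708), np.float64(216.65810428768285)] cw [np.float64(267.41441794232856), np.float64(174.20743903413594)] hubbottom [np.float64(269.4201323311198), np.float64(192.11523201289882)]
```

View pics/f.png

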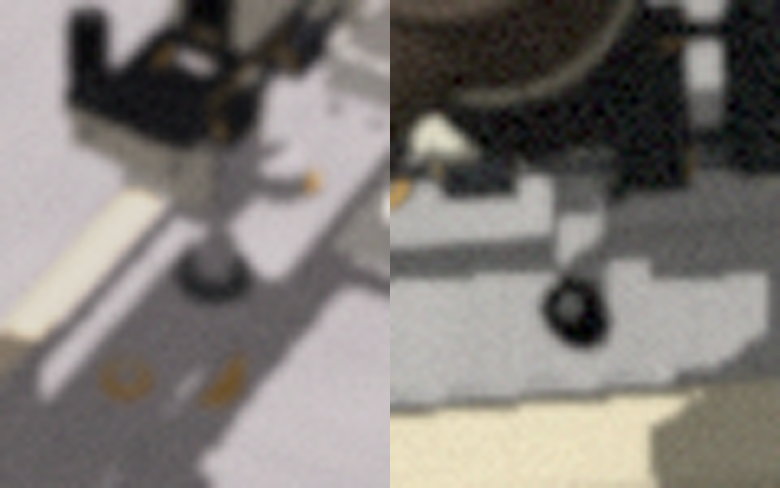

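The crank is held level over the spindle; in the top picture the pin is at (267.2, 216.1), against a predicted (266.6, 216.7), so the hub is within about 2 mm. Lower it.

>>> apply_moves:
  commands:
    - [[-0.05,0,-0.8],0,1]
    - [[-0.05,0,-1.5],0,1]
    - [[-0.05,0,-1.9],0,1]
    - [[-0.05,0,-2.0],0,1]
    - [[-0.05,0,-2.1],0,1]
    - [[-0.05,0,-2.2],0,1]
    - [[-0.05,0,-2.3],0,1]

```text
clock: 7.97
tool_pos: [0.5221, 0.1472, 0.2461]
orientation: [-180.0, -0.0, 2.5]
force: [-0.4, -0.2, -4.0]
opening: 0.0334
gripper_force: 29.9
```

>>> apply_moves:
  commands:
    - [[0,0,-0.1],0,1]
    - [[0,0,-0.2],0,1]

```text
clock: 8.13
tool_pos: [0.5222, 0.1473, 0.2444]
orientation: [-180.0, -0.1, 2.5]
force: [-1.1, 1.1, 0.7]
opening: 0.0341
gripper_force: 30.0
```

>>> apply_moves:
  commands:
    - [[0,0,-0.05],0,1]
    - [[0,0,-0.1],0,1]
    - [[0,0,-0.1],0,1]

```text
clock: 8.38
tool_pos: [0.5224, 0.1474, 0.244]
orientation: [-180.0, -0.1, 2.5]
force: [-1.6, 0.4, 5.2]
opening: 0.0337
gripper_force: 30.0
```

>>> apply_moves:
  commands:
    - [[-0.05,0,0],0,1]
    - [[-0.1,0,0],0,1]
    - [[-0.1,0,0],0,1]

```text
clock: 8.63
tool_pos: [0.5221, 0.1474, 0.244]
orientation: [-180.0, -0.2, 2.5]
force: [2.6, 0.8, 4.3]
opening: 0.0336
gripper_force: 30.0
```

>>> apply_moves:
  commands:
    - [[0.06,0.03,0],0,1]
    - [[0.06,0.03,0],0,1]

```text
clock: 8.8
tool_pos: [0.5222, 0.1479, 0.2428]
orientation: [-179.9, -0.1, 2.5]
force: [4.6, 2.6, -1.7]
opening: 0.0337
gripper_force: 30.0
```

```bash
python3 -c "
from plant import ctrl
s=ctrl.get_obs();print(s['tool_pos'],s['orientation'],s['force'],s['moment'])"
```

```text
[0.52219243 0.1479026  0.24281632] [-1.79942745e+02 -7.51637396e-02  2.47729038e+00] [ 4.61177958  2.56940765 -1.65561413] [ 1.06132918 -2.08323313 -0.0200075 ]
```

>>> apply_moves:
  commands:
    - [[0.05,0.04,-0.05],0,1]
    - [[0.05,0.04,-0.1],0,1]
    - [[0.05,0.04,-0.15],0,1]
    - [[0.05,0.04,-0.2],0,1]

```text
clock: 9.13
tool_pos: [0.5224, 0.148, 0.2405]
orientation: [-180.0, -0.0, 2.5]
force: [4.2, 2.3, -0.6]
opening: 0.0342
gripper_force: 30.0
```

>>> apply_moves:
  commands:
    - [[0.06,0.03,-0.15],0,1]
    - [[0.06,0.03,-0.3],0,1]
    - [[0.06,0.03,-0.45],0,1]
    - [[0.06,0.03,-0.6],0,1]
    - [[0.06,0.03,-0.75],0,1]
    - [[0.06,0.03,-0.9],0,1]
    - [[0.06,0.03,-1.05],0,1]

```text
clock: 9.72
tool_pos: [0.5226, 0.1481, 0.2303]
orientation: [-180.0, 0.0, 2.5]
force: [2.5, 2.6, -1.4]
opening: 0.0338
gripper_force: 30.0
```

>>> apply_moves:
  commands:
    - [[0.05,0.04,-0.15],0,1]
    - [[0.05,0.04,-0.3],0,1]
    - [[0.05,0.04,-0.45],0,1]
    - [[0.05,0.04,-0.6],0,1]
    - [[0.05,0.04,-0.7],0,1]

```text
clock: 10.13
tool_pos: [0.5227, 0.1482, 0.223]
orientation: [180.0, 0.1, 2.5]
force: [1.3, 1.0, -3.4]
opening: 0.0336
gripper_force: 30.0
```

>>> apply_moves:
  commands:
    - [[0,0,-0.05],0,1]
    - [[0,0,-0.1],0,1]

```text
clock: 10.3
tool_pos: [0.5227, 0.1482, 0.2221]
orientation: [180.0, 0.1, 2.5]
force: [0.9, 0.7, -3.0]
opening: 0.034
gripper_force: 30.0
```

>>> apply_moves:
  commands:
    - [[0,0,-0.05],0,1]
    - [[0,0,-0.1],0,1]

```text
clock: 10.47
tool_pos: [0.5228, 0.1482, 0.2219]
orientation: [180.0, 0.0, 2.5]
force: [-4.3, -0.1, 5.3]
opening: 0.0337
gripper_force: 29.9
```

>>> apply_moves:
  commands:
    - [[0,0,-0.05],0,1]
    - [[0,0,-0.05],0,1]

```text
clock: 10.63
tool_pos: [0.5228, 0.1482, 0.2219]
orientation: [180.0, -0.0, 2.5]
force: [-2.9, 0.2, 5.5]
opening: 0.0336
gripper_force: 29.9
```

Home: contact at TCP z = 0.2219, just as predicted. Release and go over to the hand grip.

>>> apply_moves:
  commands:
    - [[0,0,0.1],0,0]
    - [[0,0,0.1],0,0]
    - [[0,0,0.1],0,0]
    - [[0,0,0.1],0,0]
    - [[0,0,0.1],0,0]
    - [[0,0,3],0,0]
    - [[0,0,7],0,0]
    - [[0,0,10],0,0]
    - [[-4,-0.2,10],0,0]
    - [[-8,-0.4,10],0,0]
    - [[-8.5,-0.4,10],0,0]
    - [[-8.5,-0.4,10],0,0]
    - [[-8.5,-0.4,10],0,0]

```text
clock: 11.72
tool_pos: [0.4381, 0.1446, 0.3215]
orientation: [-180.0, -0.1, 2.5]
force: [0.4, 0.4, -0.6]
opening: 0.0873
gripper_force: 0.0
```

```bash
cat > g.py <<'E'
from h import *
st=ctrl.get_obs();print(st["tool_pos"],st["orientation"],st["force"],st["moment"],st["opening"])
a=ctrl.snapshot("side");b=ctrl.snapshot("top")
f=lambda s,x,y:cv2.resize(s["img"][y:y+75,x:x+60],None,fx=6.5,fy=6.5,interpolation=cv2.INTER_CUBIC)
m=np.hstack([cv2.convertScaleAbs(f(a,300,130),alpha=.9),cv2.convertScaleAbs(f(b,240,170),alpha=1.5)])
cv2.imwrite("pics/g.png",m[:,:,::-1])
c=np.array([.5233,.148,.183]);u=np.array([-.999,-.044,0])
for n,s in(("side",a),("top",b)):print(n,"pin",proj(s,c+u*.085+[0,0,.1]),"hub top",proj(s,c+[0,0,.05]),"cw",proj(s,c-u*.042+[0,0,.05]))
E
python3 g.py
```

```text
[0.43808171 0.14459069 0.3215403 ] [-1.79952723e+02 -7.43654078e-02  2.53164377e+00] [ 0.36658601  0.36912043 -0.58099665] [ 0.00336902 -0.07957964  0.06592413] 0.08726044320272136
side pin [np.float64(313.99329957921583), np.float64(141.6727676699992)] hub top [np.float64(333.29833795224766), np.float64(160.52831267700327)] cw [np.float64(343.1247230275144), np.float64(164.70231676011076)]
top pin [np.float64(268.0574347831979), np.float64(218.27695656449762)] hub top [np.float64(269.12755123382243), np.float64(191.38697926225188)] cw [np.float64(268.8231689519915), np.float64(177.2294029077134)]
```

View pics/g.png

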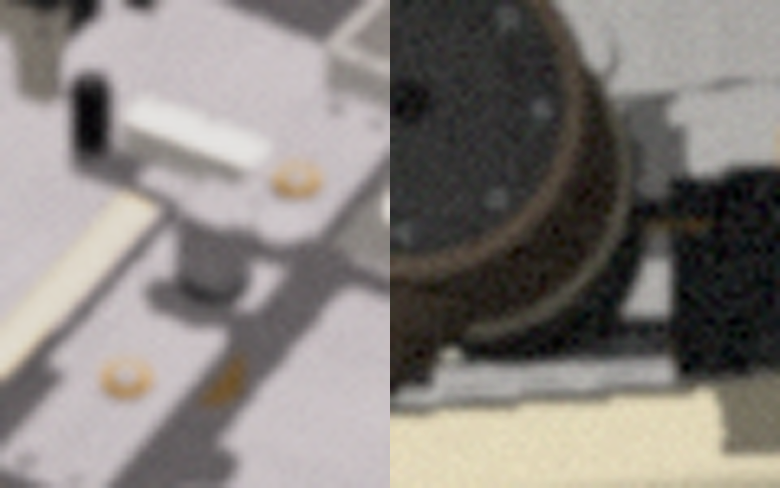

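The crank sits on the spindle, with the hand grip at side (313, 142–154), as predicted. Descend and grip it.

>>> apply_moves:
  commands:
    - [[0.05,0,-2],0,0]
    - [[0.05,0,-4.5],0,0]
    - [[0.05,0,-5.8],0,0]
    - [[0.05,0,-5.8],0,0.5]
    - [[0.05,0,-5.8],0,1]
    - [[0.05,0,-5.8],0,1]
    - [[0.05,0,-5.8],0,1]
    - [[0.05,0,-5.8],0,1]
    - [[0.05,0,-5.8],0,1]
    - [[0.05,0,-5.8],0,1]
    - [[0.05,0,-5.8],0,1]
    - [[0.05,0,-5.8],0,1]
    - [[0.05,0,-5.8],0,1]
    - [[0.05,0,-5.8],0,1]
    - [[0.05,0,-5.8],0,1]
    - [[0.05,0,-5.8],0,1]
    - [[0.05,0,-5.8],0,1]

```text
clock: 13.23
tool_pos: [0.4386, 0.1444, 0.263]
orientation: [180.0, 0.0, 2.5]
force: [-0.2, 0.1, 1.2]
opening: 0.0255
gripper_force: 30.0
```

```bash
cat > arc.py <<'E'
import sys,numpy as np
def arc(th0,steps,r=8.5):
    t=np.radians(th0-np.cumsum(steps));t0=np.radians(th0)
    print("from",th0,"to",round(th0-sum(steps),1));print([[[round(r*(np.cos(a)-np.cos(t0)),2),round(r*(np.sin(a)-np.sin(t0)),2),0],0,1] for a in t])
th=182.4
for s in ([3,5,6]+[7]*15+[4,2],):
    arc(th,s);th-=sum(s)
for _ in range(2):
    s=[4]+[8]*17+[6,4];arc(th,s);th-=sum(s)
E
python3 arc.py
```

```text
from 182.4 to 57.4
[[[np.float64(-0.01), np.float64(0.44), 0], 0, 1], [[np.float64(0.03), np.float64(1.19), 0], 0, 1], [[np.float64(0.17), np.float64(2.07), 0], 0, 1], [[np.float64(0.44), np.float64(3.07), 0], 0, 1], [[np.float64(0.83), np.float64(4.03), 0], 0, 1], [[np.float64(1.33), np.float64(4.94), 0], 0, 1], [[np.float64(1.94), np.float64(5.77), 0], 0, 1], [[np.float64(2.65), np.float64(6.53), 0], 0, 1], [[np.float64(3.45), np.float64(7.2), 0], 0, 1], [[np.float64(4.32), np.float64(7.76), 0], 0, 1], [[np.float64(5.25), np.float64(8.21), 0], 0, 1], [[np.float64(6.24), np.float64(8.55), 0], 0, 1], [[np.float64(7.25), np.float64(8.76), 0], 0, 1], [[np.float64(8.28), np.float64(8.85), 0], 0, 1], [[np.float64(9.32), np.float64(8.82), 0], 0, 1], [[np.float64(10.35), np.float64(8.65), 0], 0, 1], [[np.float64(11.34), np.float64(8.36), 0], 0, 1], [[np.float64(12.3), np.float64(7.96), 0], 0, 1], [[np.float64(12.82), np.float64(7.67), 0], 0, 1], [[np.float64(13.07), np.float64(7.52), 0], 0, 1]]
from 57.400000000000006 to -92.6
[[[np.float64(0.49), np.float64(-0.34), 0], 0, 1], [[np.float64
[... 1280 characters left out ...]
loat64(-6.54), np.float64(3.57), 0], 0, 1], [[np.float64(-7.16), np.float64(4.58), 0], 0, 1], [[np.float64(-7.63), np.float64(5.67), 0], 0, 1], [[np.float64(-7.95), np.float64(6.81), 0], 0, 1], [[np.float64(-8.1), np.float64(7.99), 0], 0, 1], [[np.float64(-8.09), np.float64(9.17), 0], 0, 1], [[np.float64(-7.91), np.float64(10.35), 0], 0, 1], [[np.float64(-7.57), np.float64(11.48), 0], 0, 1], [[np.float64(-7.08), np.float64(12.56), 0], 0, 1], [[np.float64(-6.44), np.float64(13.56), 0], 0, 1], [[np.float64(-5.67), np.float64(14.46), 0], 0, 1], [[np.float64(-4.78), np.float64(15.24), 0], 0, 1], [[np.float64(-4.04), np.float64(15.75), 0], 0, 1], [[np.float64(-3.53), np.float64(16.04), 0], 0, 1]]
```

>>> apply_moves:
  commands:
    - [[0,0.44,0],0,1]
    - [[0.03,1.19,0],0,1]
    - [[0.17,2.07,0],0,1]
    - [[0.44,3.07,0],0,1]
    - [[0.83,4.03,0],0,1]
    - [[1.33,4.94,0],0,1]
    - [[1.94,5.77,0],0,1]
    - [[2.65,6.53,0],0,1]
    - [[3.45,7.2,0],0,1]
    - [[4.32,7.76,0],0,1]
    - [[5.25,8.21,0],0,1]
    - [[6.24,8.55,0],0,1]
    - [[7.25,8.76,0],0,1]
    - [[8.28,8.85,0],0,1]
    - [[9.32,8.82,0],0,1]
    - [[10.35,8.65,0],0,1]
    - [[11.34,8.36,0],0,1]
    - [[12.3,7.96,0],0,1]
    - [[12.82,7.67,0],0,1]
    - [[13.07,7.52,0],0,1]

```text
clock: 14.9
tool_pos: [0.5708, 0.2195, 0.2631]
orientation: [-180.0, -0.1, 2.4]
force: [0.1, 4.9, 3.5]
opening: 0.0255
gripper_force: 30.0
```

>>> apply_moves:
  commands:
    - [[0.49,-0.34,0],0,1]
    - [[1.39,-1.11,0],0,1]
    - [[2.17,-2.0,0],0,1]
    - [[2.83,-2.99,0],0,1]
    - [[3.33,-4.06,0],0,1]
    - [[3.69,-5.19,0],0,1]
    - [[3.88,-6.36,0],0,1]
    - [[3.91,-7.55,0],0,1]
    - [[3.78,-8.72,0],0,1]
    - [[3.48,-9.87,0],0,1]
    - [[3.02,-10.97,0],0,1]
    - [[2.42,-11.99,0],0,1]
    - [[1.68,-12.91,0],0,1]
    - [[0.82,-13.73,0],0,1]
    - [[-0.15,-14.42,0],0,1]
    - [[-1.2,-14.96,0],0,1]
    - [[-2.32,-15.36,0],0,1]
    - [[-3.48,-15.59,0],0,1]
    - [[-4.37,-15.66,0],0,1]
    - [[-4.97,-15.65,0],0,1]

```text
clock: 16.57
tool_pos: [0.5184, 0.0635, 0.2629]
orientation: [-179.9, -0.1, 2.5]
force: [3.6, 5.9, -2.0]
opening: 0.0253
gripper_force: 30.0
```

>>> apply_moves:
  commands:
    - [[-0.59,0.12,0],0,1]
    - [[-1.76,0.34,0],0,1]
    - [[-2.88,0.71,0],0,1]
    - [[-3.94,1.24,0],0,1]
    - [[-4.92,1.92,0],0,1]
    - [[-5.79,2.72,0],0,1]
    - [[-6.54,3.64,0],0,1]
    - [[-7.16,4.65,0],0,1]
    - [[-7.63,5.74,0],0,1]
    - [[-7.95,6.88,0],0,1]
    - [[-8.1,8.06,0],0,1]
    - [[-8.09,9.24,0],0,1]
    - [[-7.91,10.42,0],0,1]
    - [[-7.57,11.55,0],0,1]
    - [[-7.08,12.63,0],0,1]
    - [[-6.44,13.63,0],0,1]
    - [[-5.67,14.53,0],0,1]
    - [[-4.78,15.31,0],0,1]
    - [[-4.04,15.82,0],0,1]
    - [[-3.53,16.11,0],0,1]

```text
clock: 18.23
tool_pos: [0.4849, 0.2246, 0.2627]
orientation: [180.0, 0.0, 2.5]
force: [-1.7, -2.5, 2.5]
opening: 0.0255
gripper_force: 30.0
```

```bash
cat >> arc.py <<'E'
E
python3 - <<'E'
import re
s=open('arc.py').read().split("th=182.4")[0].replace("round(r*(np.cos(a)-np.cos(t0)),2)","float(round(r*(np.cos(a)-np.cos(t0)),2))").replace("round(r*(np.sin(a)-np.sin(t0)),2)","float(round(r*(np.sin(a)-np.sin(t0)),2))")
open('arc.py','w').write(s+'th=float(sys.argv[1])\nfor g in sys.argv[2:]:\n    s=[float(v) for v in g.split(",")];arc(th,s);th-=sum(s)\n')
E
python3 arc.py 117.4 4,8,8,8,8,8,8,8,8,8,8,8,6,5,4,3,0,0
```

```text
from 117.4 to 7.4
[[[0.54, 0.25, 0], 0, 1], [[1.65, 0.65, 0], 0, 1], [[2.82, 0.88, 0], 0, 1], [[4.0, 0.95, 0], 0, 1], [[5.18, 0.86, 0], 0, 1], [[6.34, 0.6, 0], 0, 1], [[7.45, 0.18, 0], 0, 1], [[8.49, -0.39, 0], 0, 1], [[9.44, -1.09, 0], 0, 1], [[10.29, -1.93, 0], 0, 1], [[11.01, -2.87, 0], 0, 1], [[11.59, -3.9, 0], 0, 1], [[11.93, -4.72, 0], 0, 1], [[12.14, -5.43, 0], 0, 1], [[12.27, -6.01, 0], 0, 1], [[12.34, -6.45, 0], 0, 1], [[12.34, -6.45, 0], 0, 1], [[12.34, -6.45, 0], 0, 1]]
```

>>> apply_moves:
  commands:
    - [[0.54,0.25,0],0,1]
    - [[1.65,0.65,0],0,1]
    - [[2.82,0.88,0],0,1]
    - [[4.0,0.95,0],0,1]
    - [[5.18,0.86,0],0,1]
    - [[6.34,0.6,0],0,1]
    - [[7.45,0.18,0],0,1]
    - [[8.49,-0.39,0],0,1]
    - [[9.44,-1.09,0],0,1]
    - [[10.29,-1.93,0],0,1]
    - [[11.01,-2.87,0],0,1]
    - [[11.59,-3.9,0],0,1]
    - [[11.93,-4.72,0],0,1]
    - [[12.14,-5.43,0],0,1]
    - [[12.27,-6.01,0],0,1]
    - [[12.34,-6.45,0],0,1]
    - [[12.34,-6.45,0],0,1]
    - [[12.34,-6.45,0],0,1]

```text
clock: 19.73
tool_pos: [0.608, 0.1594, 0.2633]
orientation: [180.0, -0.1, 2.5]
force: [3.1, 0.2, 1.0]
opening: 0.0255
gripper_force: 30.0
```

```bash
cat > e.py <<'E'
from h import *
a=ctrl.snapshot("side")
m=cv2.resize(a["img"][140:215,280:380],None,fx=8,fy=8,interpolation=cv2.INTER_CUBIC)
cv2.imwrite("pics/k.png",m[:,:,::-1])
E
python3 e.py; python3 arc.py 7.4 1,2,2,2,2,1 3,4,4,4,3,2
```

```text
from 7.4 to -2.6
[[[0.02, -0.15, 0], 0, 1], [[0.05, -0.44, 0], 0, 1], [[0.06, -0.74, 0], 0, 1], [[0.07, -1.04, 0], 0, 1], [[0.07, -1.33, 0], 0, 1], [[0.06, -1.48, 0], 0, 1]]
from -2.5999999999999996 to -22.6
[[[-0.03, -0.44, 0], 0, 1], [[-0.11, -1.03, 0], 0, 1], [[-0.23, -1.61, 0], 0, 1], [[-0.39, -2.18, 0], 0, 1], [[-0.53, -2.61, 0], 0, 1], [[-0.64, -2.88, 0], 0, 1]]
```

View pics/k.png

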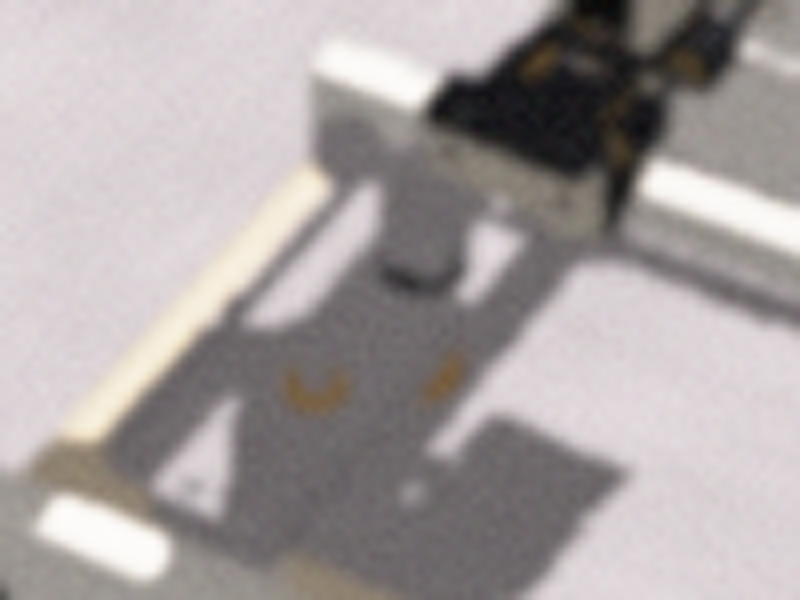

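The grip is near angle 7°, and the rod tops show at side (319, 187) and (343, 166), too coarse to judge the rest of the travel. Before feeling for the stop I check the arm's stiffness with a small radial push.

>>> apply_moves:
  commands:
    - [[-0.05,0,0],0,1]
    - [[-0.1,0,0],0,1]
    - [[-0.1,0,0],0,1]

```text
clock: 20.03
tool_pos: [0.6076, 0.1601, 0.2636]
orientation: [-180.0, -0.1, 2.5]
force: [5.5, 0.8, 0.6]
opening: 0.0253
gripper_force: 30.0
```

>>> apply_moves:
  commands:
    - [[-0.05,0,0],0,1]
    - [[-0.05,0,0],0,1]
    - [[-0.05,0,0],0,1]

```text
clock: 20.28
tool_pos: [0.6074, 0.1602, 0.2638]
orientation: [-180.0, -0.2, 2.5]
force: [5.3, 1.0, 0.7]
opening: 0.0257
gripper_force: 30.0
```

>>> apply_moves:
  commands:
    - [[0.15,0,0],0,1]
    - [[0.15,0,0],0,1]

```text
clock: 20.45
tool_pos: [0.608, 0.16, 0.2631]
orientation: [-180.0, -0.0, 2.5]
force: [2.6, 1.8, 2.3]
opening: 0.0256
gripper_force: 30.0
```

>>> apply_moves:
  commands:
    - [[0,0,0],0,0.72]
    - [[0,0,0],0,0.72]
    - [[0,0,0],0,0.72]
    - [[0,0,0],0,0.72]

```text
clock: 20.78
tool_pos: [0.6079, 0.1599, 0.2632]
orientation: [-180.0, -0.0, 2.5]
force: [4.1, 0.5, 3.0]
opening: 0.0254
gripper_force: 30.0
```

>>> apply_moves:
  commands:
    - [[0,0,0],0,0.71]
    - [[0,0,0],0,0.71]
    - [[0,0,0],0,0.71]
    - [[0,0,0],0,0.71]

```text
clock: 21.12
tool_pos: [0.6079, 0.1598, 0.2632]
orientation: [-180.0, -0.0, 2.5]
force: [4.8, 1.8, 3.1]
opening: 0.0258
gripper_force: 15.8
```

The grip force can be tuned through the jaw value (0.71 gives 16 N). A light grip, with the fingers' sliding direction along the path, makes a slip clutch: at the stop the pads slide instead of forcing.

>>> apply_moves:
  commands:
    - [[0,0,0],0,0.707]
    - [[0,0,0],0,0.707]
    - [[0,0,0],0,0.707]

```text
clock: 21.37
tool_pos: [0.6079, 0.1598, 0.2632]
orientation: [-180.0, -0.0, 2.5]
force: [4.8, 2.2, 2.9]
opening: 0.0257
gripper_force: 7.6
```

```bash
python3 -c "
from plant import ctrl
s=ctrl.get_obs();print(s['joint_pos'],s['tool_pos'],s['orientation'])"
```

```text
[ 3.24993258e+01  1.55386459e+01 -3.89221711e+00  7.47671740e-03
 -7.05327997e+01  5.99755902e+01] [0.60792879 0.15981718 0.26316877] [-1.79987923e+02 -3.49892230e-02  2.47740184e+00]
```

>>> apply_moves:
  commands:
    - [[0.1,0,0],0.12,0.707]
    - [[0.1,0,0],0.24,0.707]
    - [[0.1,0,0],0.36,0.707]
    - [[0.1,0,0],0.48,0.707]
    - [[0.1,0,0],0.6,0.707]
    - [[0.1,0,0],0.72,0.707]
    - [[0.1,0,0],0.84,0.707]
    - [[0.1,0,0],0.96,0.707]
    - [[0.1,0,0],1.08,0.707]
    - [[0.1,0,0],1.2,0.707]
    - [[0.1,0,0],1.32,0.707]
    - [[0.1,0,0],1.44,0.707]
    - [[0.1,0,0],1.56,0.707]
    - [[0.1,0,0],1.66,0.707]
    - [[0.1,0,0],1.66,0.707]
    - [[0.1,0,0],1.66,0.707]

```text
clock: 22.7
tool_pos: [0.6074, 0.1596, 0.2624]
orientation: [-179.8, 0.0, 97.4]
force: [-3.3, 3.2, 3.2]
opening: 0.0258
gripper_force: 7.8
```

```bash
sed -i 's/0\],0,1\]/0],round(float(a-t0),3),0.707]/' arc.py; python3 arc.py 7.4 2,4,4,4,4,4,4,2,2,0,0
```

```text
from 7.4 to -22.6
[[[0.03, -0.29, 0], -0.035, 0.707], [[0.07, -0.89, 0], -0.105, 0.707], [[0.06, -1.48, 0], -0.175, 0.707], [[0.01, -2.07, 0], -0.244, 0.707], [[-0.07, -2.66, 0], -0.314, 0.707], [[-0.2, -3.24, 0], -0.384, 0.707], [[-0.37, -3.81, 0], -0.454, 0.707], [[-0.47, -4.09, 0], -0.489, 0.707], [[-0.58, -4.36, 0], -0.524, 0.707], [[-0.58, -4.36, 0], -0.524, 0.707], [[-0.58, -4.36, 0], -0.524, 0.707]]
```

>>> apply_moves:
  commands:
    - [[0,-0.29,0],-0.035,0.707]
    - [[0.02,-0.89,0],-0.105,0.707]
    - [[0.01,-1.48,0],-0.175,0.707]
    - [[-0.04,-2.07,0],-0.244,0.707]
    - [[-0.12,-2.66,0],-0.314,0.707]
    - [[-0.25,-3.24,0],-0.384,0.707]
    - [[-0.42,-3.81,0],-0.454,0.707]
    - [[-0.52,-4.09,0],-0.489,0.707]
    - [[-0.63,-4.36,0],-0.524,0.707]
    - [[-0.63,-4.36,0],-0.524,0.707]
    - [[-0.63,-4.36,0],-0.524,0.707]

```text
clock: 23.62
tool_pos: [0.6016, 0.1159, 0.2625]
orientation: [-179.9, 0.1, 67.5]
force: [-2.6, 1.9, 3.4]
opening: 0.0261
gripper_force: 7.9
```

```bash
cat > e.py <<'E'
from h import *
a=ctrl.snapshot("side")
st=ctrl.get_obs();print(st["tool_pos"],st["orientation"],st["force"])
m=cv2.resize(a["img"][120:195,290:390],None,fx=8,fy=8,interpolation=cv2.INTER_CUBIC)
t=np.radians(-22.6)
for ang in(-22.6,-10,0,7):
    t=np.radians(ang);p=proj(a,[.5233+.085*np.cos(t),.148+.085*np.sin(t),.245]);print(ang,p,[(p[0]-290)*8,(p[1]-120)*8])
cv2.imwrite("pics/l.png",m[:,:,::-1])
E
python3 e.py;  python3 arc.py -22.6 2,4,4,4,4,4,4,4,4,4,4,4,2,2,0
```

```text
[0.60166995 0.1159708  0.26247251] [-1.79914386e+02  6.37583834e-02  6.75203374e+01] [-1.40896814  1.86275414  2.80366399]
-22.6 [np.float64(346.44276049694207), np.float64(171.27994157254233)] [np.float64(451.54208397553657), np.float64(410.2395325803386)]
-10 [np.float64(350.4657089640093), np.float64(169.15791065649145)] [np.float64(483.7256717120745), np.float64(393.2632852519316)]
0 [np.float64(353.0386993522885), np.float64(167.09303251890532)] [np.float64(504.30959481830814), np.float64(376.74426015124254)]
7 [np.float64(354.46725629682817), np.float64(165.48830576530352)] [np.float64(515.7380503746253), np.float64(363.9064461224282)]
from -22.6 to -72.6
[[[-0.12, -0.27, 0], -0.035, 0.707], [[-0.38, -0.8, 0], -0.105, 0.707], [[-0.69, -1.31, 0], -0.175, 0.707], [[-1.02, -1.8, 0], -0.244, 0.707], [[-1.39, -2.27, 0], -0.314, 0.707], [[-1.8, -2.7, 0], -0.384, 0.707], [[-2.23, -3.11, 0], -0.454, 0.707], [[-2.68, -3.49, 0], -0.524, 0.707], [[-3.17, -3.83, 0], -0.593, 0.707], [[-3.67, -4.14, 0], -0.663, 0.707], [[-4.2, -4.41, 0], -0.733, 0.707], [[-4.75, -4.65, 0], -0.803, 0.707], [[-5.02, -4.75, 0], -0.838, 0.707], [[-5.31, -4.84, 0], -0.873, 0.707], [[-5.31, -4.84, 0], -0.873, 0.707]]
```

View pics/l.png

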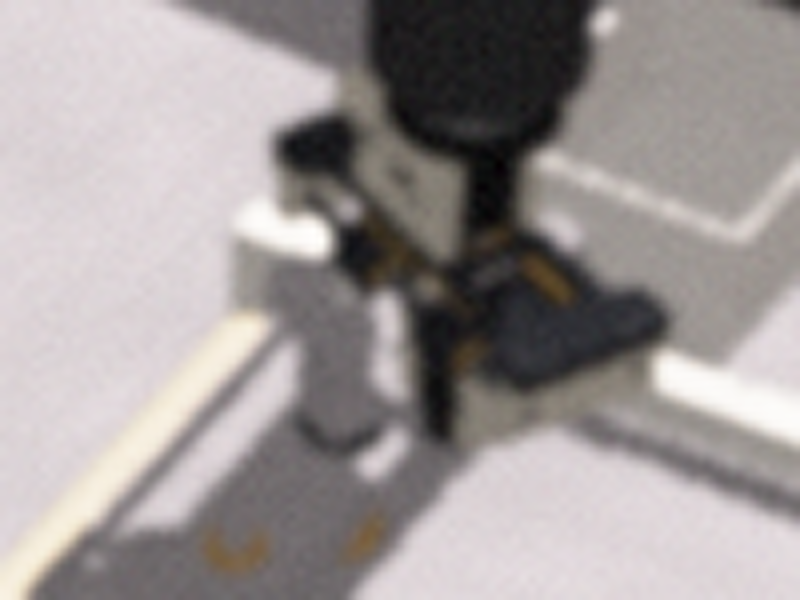

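The hand grip (side 345, 167) stays between the fingers and has followed to −22.6°, so the light grip drives the crank. Carry on.

>>> apply_moves:
  commands:
    - [[-0.12,-0.27,0],-0.035,0.707]
    - [[-0.38,-0.8,0],-0.105,0.707]
    - [[-0.69,-1.31,0],-0.175,0.707]
    - [[-1.02,-1.8,0],-0.244,0.707]
    - [[-1.39,-2.27,0],-0.314,0.707]
    - [[-1.8,-2.7,0],-0.384,0.707]
    - [[-2.23,-3.11,0],-0.454,0.707]
    - [[-2.68,-3.49,0],-0.524,0.707]
    - [[-3.17,-3.83,0],-0.593,0.707]
    - [[-3.67,-4.14,0],-0.663,0.707]
    - [[-4.2,-4.41,0],-0.733,0.707]
    - [[-4.75,-4.65,0],-0.803,0.707]
    - [[-5.02,-4.75,0],-0.838,0.707]
    - [[-5.31,-4.84,0],-0.873,0.707]
    - [[-5.31,-4.84,0],-0.873,0.707]

```text
clock: 24.92
tool_pos: [0.5494, 0.0677, 0.2629]
orientation: [180.0, -0.0, 17.4]
force: [1.3, 1.3, -0.3]
opening: 0.0259
gripper_force: 7.6
```

```bash
cat > q.py <<'E'
import sys,numpy as np
from plant import ctrl
th=float(sys.argv[1]);t=np.radians(th);s=ctrl.get_obs();f=np.array(s["force"]);p=np.array(s["tool_pos"])[:2]-[.5233,.148]
print("resist",-f[:2]@[np.sin(t),-np.cos(t)],"radial",f[:2]@[np.cos(t),np.sin(t)],"pos r",np.hypot(*p),"ang",np.degrees(np.arctan2(p[1],p[0])),"grip",s["gripper_force"],s["opening"])
E
python3 q.py -72.6; python3 arc.py -72.6 2,4,4,4,4,4,4,4,4,4,4,4,2,2,0
```

```text
resist 1.6266263600484119 radial -0.8283914731713227 pos r 0.08439795213854244 ang -71.97833293428319 grip 7.63870395720005 0.0258936887343799
from -72.6 to -122.6
[[[-0.28, -0.08, 0], -0.035, 0.707], [[-0.86, -0.22, 0], -0.105, 0.707], [[-1.45, -0.32, 0], -0.175, 0.707], [[-2.04, -0.37, 0], -0.244, 0.707], [[-2.63, -0.39, 0], -0.314, 0.707], [[-3.22, -0.36, 0], -0.384, 0.707], [[-3.81, -0.29, 0], -0.454, 0.707], [[-4.4, -0.18, 0], -0.524, 0.707], [[-4.97, -0.03, 0], -0.593, 0.707], [[-5.53, 0.15, 0], -0.663, 0.707], [[-6.08, 0.38, 0], -0.733, 0.707], [[-6.61, 0.65, 0], -0.803, 0.707], [[-6.87, 0.79, 0], -0.838, 0.707], [[-7.12, 0.95, 0], -0.873, 0.707], [[-7.12, 0.95, 0], -0.873, 0.707]]
```

>>> apply_moves:
  commands:
    - [[-0.28,-0.08,0],-0.035,0.707]
    - [[-0.86,-0.22,0],-0.105,0.707]
    - [[-1.45,-0.32,0],-0.175,0.707]
    - [[-2.04,-0.37,0],-0.244,0.707]
    - [[-2.63,-0.39,0],-0.314,0.707]
    - [[-3.22,-0.36,0],-0.384,0.707]
    - [[-3.81,-0.29,0],-0.454,0.707]
    - [[-4.4,-0.18,0],-0.524,0.707]
    - [[-4.97,-0.03,0],-0.593,0.707]
    - [[-5.53,0.15,0],-0.663,0.707]
    - [[-6.08,0.38,0],-0.733,0.707]
    - [[-6.61,0.65,0],-0.803,0.707]
    - [[-6.87,0.79,0],-0.838,0.707]
    - [[-7.12,0.95,0],-0.873,0.707]
    - [[-7.12,0.95,0],-0.873,0.707]

```text
clock: 26.17
tool_pos: [0.4777, 0.0764, 0.263]
orientation: [179.9, -0.0, -32.5]
force: [-0.1, -3.9, 2.1]
opening: 0.0257
gripper_force: 7.7
```

```bash
python3 q.py -122.6; python3 arc.py -122.6 2,4,4,4,4,4,4,4,4,4,4,4,2,2,0
```

```text
resist 2.0083531852283136 radial 3.313489878920677 pos r 0.08486632043313574 ang -122.46169039956202 grip 7.724822536110878 0.02571716887384004
from -122.6 to -172.6
[[[-0.25, 0.16, 0], -0.035, 0.707], [[-0.72, 0.52, 0], -0.105, 0.707], [[-1.17, 0.9, 0], -0.175, 0.707], [[-1.6, 1.32, 0], -0.244, 0.707], [[-1.99, 1.77, 0], -0.314, 0.707], [[-2.35, 2.24, 0], -0.384, 0.707], [[-2.68, 2.73, 0], -0.454, 0.707], [[-2.97, 3.25, 0], -0.524, 0.707], [[-3.22, 3.79, 0], -0.593, 0.707], [[-3.44, 4.34, 0], -0.663, 0.707], [[-3.62, 4.9, 0], -0.733, 0.707], [[-3.75, 5.48, 0], -0.803, 0.707], [[-3.81, 5.77, 0], -0.838, 0.707], [[-3.85, 6.07, 0], -0.873, 0.707], [[-3.85, 6.07, 0], -0.873, 0.707]]
```

>>> apply_moves:
  commands:
    - [[-0.28,0.12,0],-0.035,0.707]
    - [[-0.75,0.48,0],-0.105,0.707]
    - [[-1.2,0.86,0],-0.175,0.707]
    - [[-1.63,1.28,0],-0.244,0.707]
    - [[-2.02,1.73,0],-0.314,0.707]
    - [[-2.38,2.2,0],-0.384,0.707]
    - [[-2.71,2.69,0],-0.454,0.707]
    - [[-3.0,3.21,0],-0.524,0.707]
    - [[-3.25,3.75,0],-0.593,0.707]
    - [[-3.47,4.3,0],-0.663,0.707]
    - [[-3.65,4.86,0],-0.733,0.707]
    - [[-3.78,5.44,0],-0.803,0.707]
    - [[-3.84,5.73,0],-0.838,0.707]
    - [[-3.88,6.03,0],-0.873,0.707]
    - [[-3.88,6.03,0],-0.873,0.707]

```text
clock: 27.42
tool_pos: [0.4383, 0.1367, 0.2628]
orientation: [179.8, -0.1, -82.5]
force: [-4.8, -2.7, 6.6]
opening: 0.0257
gripper_force: 7.9
```

```bash
python3 q.py -172.6; python3 arc.py -172.6 2,4,4,4,4,4,4,4,4,4,4,4,2,2,0
```

```text
resist 2.0648021596813035 radial 5.059107278254763 pos r 0.08575763165590697 ang -172.45632338565724 grip 7.871485725045204 0.025740521401739436
from -172.6 to -222.6
[[[-0.03, 0.29, 0], -0.035, 0.707], [[-0.07, 0.89, 0], -0.105, 0.707], [[-0.06, 1.48, 0], -0.175, 0.707], [[-0.01, 2.07, 0], -0.244, 0.707], [[0.07, 2.66, 0], -0.314, 0.707], [[0.2, 3.24, 0], -0.384, 0.707], [[0.37, 3.81, 0], -0.454, 0.707], [[0.58, 4.36, 0], -0.524, 0.707], [[0.83, 4.9, 0], -0.593, 0.707], [[1.11, 5.42, 0], -0.663, 0.707], [[1.43, 5.92, 0], -0.733, 0.707], [[1.79, 6.4, 0], -0.803, 0.707], [[1.98, 6.63, 0], -0.838, 0.707], [[2.17, 6.85, 0], -0.873, 0.707], [[2.17, 6.85, 0], -0.873, 0.707]]
```

>>> apply_moves:
  commands:
    - [[-0.08,0.29,0.03],-0.035,0.707]
    - [[-0.12,0.89,0.03],-0.105,0.707]
    - [[-0.11,1.48,0.03],-0.175,0.707]
    - [[-0.06,2.07,0.03],-0.244,0.707]
    - [[0.02,2.66,0.03],-0.314,0.707]
    - [[0.16,3.24,0.03],-0.384,0.707]
    - [[0.33,3.79,0.03],-0.454,0.707]
    - [[0.55,4.34,0.03],-0.524,0.707]
    - [[0.8,4.88,0.03],-0.593,0.707]
    - [[1.09,5.4,0.03],-0.663,0.707]
    - [[1.41,5.9,0.03],-0.733,0.707]
    - [[1.77,6.38,0.03],-0.803,0.707]
    - [[1.96,6.61,0.03],-0.838,0.707]
    - [[2.15,6.83,0.03],-0.873,0.707]
    - [[2.15,6.83,0.03],-0.873,0.707]

```text
clock: 28.67
tool_pos: [0.461, 0.206, 0.2626]
orientation: [180.0, -0.1, -132.5]
force: [-0.8, -0.8, 0.3]
opening: 0.0256
gripper_force: 0.0
```

```bash
python3 q.py -222.6; python3 arc.py -222.6 2,4,4,4,4,4,4,4,4,4,4,4,2,2,0
```

```text
resist 1.1263547035142079 radial 0.0261465014365988 pos r 0.0851251214709025 ang 137.07315932720977 grip 0.0 0.025558361319905777
from -222.6 to -272.6
[[[0.2, 0.21, 0], -0.035, 0.707], [[0.64, 0.62, 0], -0.105, 0.707], [[1.09, 1.0, 0], -0.175, 0.707], [[1.58, 1.34, 0], -0.244, 0.707], [[2.08, 1.65, 0], -0.314, 0.707], [[2.61, 1.92, 0], -0.384, 0.707], [[3.16, 2.16, 0], -0.454, 0.707], [[3.71, 2.36, 0], -0.524, 0.707], [[4.29, 2.52, 0], -0.593, 0.707], [[4.87, 2.63, 0], -0.663, 0.707], [[5.46, 2.71, 0], -0.733, 0.707], [[6.05, 2.74, 0], -0.803, 0.707], [[6.35, 2.75, 0], -0.838, 0.707], [[6.64, 2.74, 0], -0.873, 0.707], [[6.64, 2.74, 0], -0.873, 0.707]]
```

The clutch slipped off (grip force 0), so the stop lies within this arc. Rise clear, open and look where the hand grip stayed.

>>> apply_moves:
  commands:
    - [[0,0,2],0,0.707]
    - [[0,0,5],0,0.6]
    - [[0.5,1,8],0,0.3]
    - [[1,3,8],0,0]
    - [[2,6,8],0,0]
    - [[3,9,8],0,0]
    - [[3,9,8],0,0]

```text
clock: 29.25
tool_pos: [0.4919, 0.2997, 0.3415]
orientation: [180.0, -0.1, -132.3]
force: [0.1, -1.0, -0.2]
opening: 0.06
gripper_force: 0.0
```

```bash
cat > e.py <<'E'
from h import *
a=ctrl.snapshot("side");b=ctrl.snapshot("top")
for n,s in(("side",a),("top",b)):
    print(n,[(np.round(r["at"],1).tolist(),round(r["score"],2)) for r in ctrl.spot_point(s,"grip_mid")[:4]])
    for ang in(185,175,165,155):
        t=np.radians(ang);q=lambda z:np.round(proj(s,[.5233+.085*np.cos(t),.148+.085*np.sin(t),z]),1).tolist();print(ang,q(.265),q(.283))
f=lambda s,x,y:cv2.resize(s["img"][y:y+75,x:x+50],None,fx=8,fy=8,interpolation=cv2.INTER_CUBIC)
m=np.hstack([cv2.convertScaleAbs(f(a,295,115),alpha=.9),cv2.convertScaleAbs(f(b,240,175),alpha=1.5)])
cv2.imwrite("pics/n.png",m[:,:,::-1])
E
python3 e.py
```

```text
side [([283.8, 326.4], 0.41)]
185 [313.5, 146.1] [313.5, 142.2]
175 [315.8, 144.1] [315.8, 140.2]
165 [318.7, 142.3] [318.7, 138.5]
155 [322.0, 141.0] [322.1, 137.1]
top [([257.1, 217.4], 0.57), ([446.7, 137.3], 0.48)]
185 [270.0, 219.0] [269.4, 218.2]
175 [264.7, 219.0] [264.0, 218.2]
165 [259.5, 218.0] [258.8, 217.2]
155 [254.6, 216.2] [253.8, 215.3]
```

View pics/n.png

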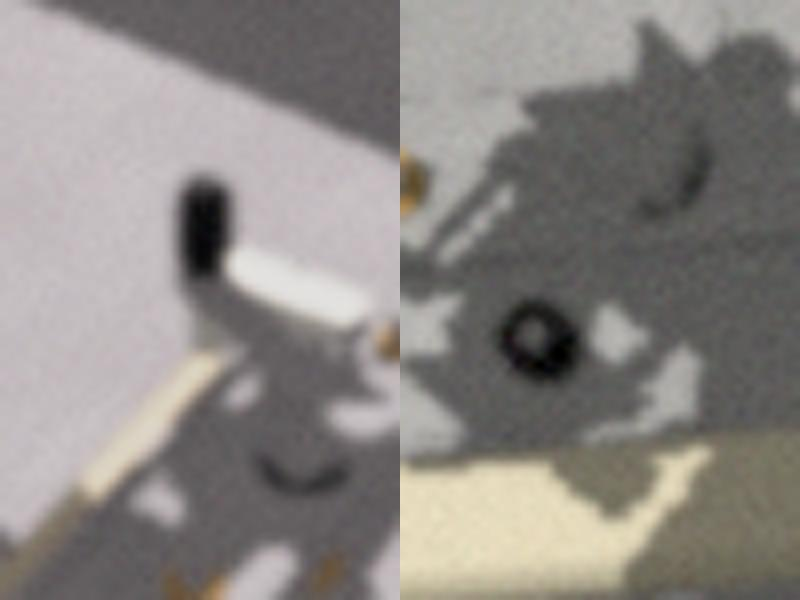

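The top picture has the pin at (257, 216), the side one at (320, 143), which puts the hand grip at about 161.5°. Regrip it firmly and push gently to confirm the stop.

>>> apply_moves:
  commands:
    - [[-2,-4,0],0,0.3]
    - [[-4,-8,0],0,0.3]
    - [[-4.9,-12,0],0,0.3]
    - [[-4.9,-12.4,0],0,0.3]
    - [[-4.9,-12.4,0],0,0.3]
    - [[-4.9,-12.4,-3],0,0.3]
    - [[-4.9,-12.4,-6.5],0,0.3]
    - [[-4.9,-12.4,-7.8],0,0.3]
    - [[-4.9,-12.4,-7.8],0,0.3]

```text
clock: 30.2
tool_pos: [0.4402, 0.1706, 0.2621]
orientation: [179.9, -0.3, -132.5]
force: [-1.5, 0.3, -0.2]
opening: 0.0614
gripper_force: 0.0
```

>>> apply_moves:
  commands:
    - [[0,0,0],0,1]
    - [[0,0,0],0,1]
    - [[0,0,0],0,1]
    - [[0,0,0],0,1]
    - [[0,0,0],0,1]
    - [[0,0,0],0,1]
    - [[0,0,0],0,1]
    - [[0,0,0],0,1]
    - [[0,0,0],0,1]
    - [[0,0,0],0,1]

```text
clock: 31.03
tool_pos: [0.4418, 0.172, 0.2656]
orientation: [180.0, 0.0, -132.5]
force: [-3.8, 1.7, 5.3]
opening: 0.0254
gripper_force: 30.0
```

```bash
python3 q.py 161.5
```

```text
resist -0.3967436575179417 radial 4.163122993468955 pos r 0.0850013934803477 ang 163.580717052667 grip 30.000853836536407 0.025380719483636252
```

>>> apply_moves:
  commands:
    - [[0.03,0.1,0.05],0,1]
    - [[0.03,0.1,0.05],0,1]
    - [[0.03,0.1,0.05],0,1]

```text
clock: 31.28
tool_pos: [0.4421, 0.1728, 0.2657]
orientation: [-180.0, -0.0, -132.5]
force: [-3.3, 0.6, 3.5]
opening: 0.0254
gripper_force: 30.0
```

```bash
python3 q.py 162
```

```text
resist 0.43862777870510616 radial 3.3132582931118977 pos r 0.08493529769187888 ang 163.02065166898942 grip 30.00043272972107 0.025438593423979975
```

>>> apply_moves:
  commands:
    - [[0.03,0.1,0],0,1]
    - [[0.06,0.2,0],0,1]
    - [[0.06,0.2,0],0,1]
    - [[0.06,0.2,0],0,1]

```text
clock: 31.62
tool_pos: [0.4425, 0.1748, 0.2657]
orientation: [180.0, -0.0, -132.5]
force: [-3.8, 0.4, 4.2]
opening: 0.0256
gripper_force: 30.0
```

```bash
python3 q.py 161
```

```text
resist 0.8206614211870273 radial 3.719117544743931 pos r 0.08511095669800108 ang 161.6725974647511 grip 30.000771582126617 0.025619362226088637
```

>>> apply_moves:
  commands:
    - [[0.03,0.1,0],0,1]
    - [[0.06,0.2,0],0,1]
    - [[0.06,0.2,0],0,1]
    - [[0.06,0.2,0],0,1]

```text
clock: 31.95
tool_pos: [0.443, 0.1769, 0.2657]
orientation: [180.0, -0.0, -132.5]
force: [-5.3, 0.8, 5.0]
opening: 0.0257
gripper_force: 30.0
```

```bash
python3 q.py 160.5
```

```text
resist 1.0575276328058858 radial 5.238776675153301 pos r 0.0852865738501022 ang 160.21869042626892 grip 30.000859200954437 0.025703517359031036
```

>>> apply_moves:
  commands:
    - [[0,0.1,0],0,1]
    - [[0.03,0.2,0],0,1]
    - [[0.03,0.2,0],0,1]
    - [[0.03,0.2,0],0,1]

```text
clock: 32.28
tool_pos: [0.4436, 0.1789, 0.2657]
orientation: [180.0, -0.0, -132.5]
force: [-4.1, 0.2, 4.1]
opening: 0.0253
gripper_force: 30.0
```

```bash
python3 q.py 159
```

```text
resist 1.3316167794806881 radial 3.8961201096774603 pos r 0.08552588929493035 ang 158.78679702085807 grip 30.00062495470047 0.025329928529670486
```

>>> apply_moves:
  commands:
    - [[0.03,0.1,0],0,1]
    - [[0.06,0.2,0],0,1]
    - [[0.06,0.2,0],0,1]
    - [[0.06,0.2,0],0,1]

```text
clock: 32.62
tool_pos: [0.4441, 0.1806, 0.2656]
orientation: [-180.0, -0.0, -132.5]
force: [-4.0, -1.1, 4.8]
opening: 0.0255
gripper_force: 30.0
```

```bash
python3 q.py 158
```

```text
resist 2.5162174703720765 radial 3.2553854938690505 pos r 0.08566333343479438 ang 157.63561863191 grip 30.001154243946075 0.025510630700395175
```

Resistance is rising (2.5 N); smaller steps now.

>>> apply_moves:
  commands:
    - [[0.03,0.08,0],0,1]
    - [[0.05,0.14,0],0,1]
    - [[0.05,0.14,0],0,1]
    - [[0.05,0.14,0],0,1]

```text
clock: 32.95
tool_pos: [0.4443, 0.1814, 0.2656]
orientation: [-180.0, -0.1, -132.5]
force: [-4.9, -3.7, 4.7]
opening: 0.0254
gripper_force: 30.0
```

```bash
python3 q.py 157
```

```text
resist 5.2869674681406185 radial 3.086874299798926 pos r 0.08573241453163288 ang 157.09696290008867 grip 30.002972781658173 0.02538232357934854
```

>>> apply_moves:
  commands:
    - [[0.03,0.07,0],0,1]
    - [[0.06,0.14,0],0,1]
    - [[0.06,0.14,0],0,1]
    - [[0.06,0.14,0],0,1]

```text
clock: 33.28
tool_pos: [0.4446, 0.1822, 0.2656]
orientation: [-180.0, -0.2, -132.5]
force: [-6.3, -4.8, 6.0]
opening: 0.0255
gripper_force: 30.0
```

```bash
python3 q.py 157
```

```text
resist 6.866922987816498 radial 3.9589410202071926 pos r 0.08578467736928094 ang 156.53236983122525 grip 30.005857050418854 0.025524603097871225
```

>>> apply_moves:
  commands:
    - [[0.03,0.07,0],0,1]
    - [[0.06,0.14,0],0,1]
    - [[0.06,0.14,0],0,1]
    - [[0.06,0.14,0],0,1]

```text
clock: 33.62
tool_pos: [0.4449, 0.1829, 0.2655]
orientation: [-179.9, -0.3, -132.5]
force: [-6.4, -6.5, 7.4]
opening: 0.0255
gripper_force: 30.0
```

```bash
python3 q.py 157
```

```text
resist 8.434844599793486 radial 3.341109948650877 pos r 0.08581666226595697 ang 155.9968793717449 grip 30.009837448596954 0.02546480020518994
```

>>> apply_moves:
  commands:
    - [[0.03,0.07,0],0,1]
    - [[0.06,0.14,0],0,1]
    - [[0.07,0.17,0],0,1]
    - [[0.07,0.17,0],0,1]
    - [[0.07,0.17,0],0,1]

```text
clock: 34.03
tool_pos: [0.4452, 0.1838, 0.2655]
orientation: [-179.9, -0.4, -132.5]
force: [-8.2, -9.9, 8.6]
opening: 0.0249
gripper_force: 30.0
```

```bash
python3 q.py 157
```

```text
resist 12.332532470969456 radial 3.7205474701936794 pos r 0.08589047709801652 ang 155.38661568256043 grip 30.016339123249054 0.024918845546179343
```

Snug at the stop (12 N). Ease off, release and retreat straight up.

>>> apply_moves:
  commands:
    - [[-0.08,-0.2,0],0,1]
    - [[-0.16,-0.4,0],0,1]
    - [[-0.22,-0.55,0],0,1]
    - [[-0.22,-0.55,0],0,1]

```text
clock: 34.37
tool_pos: [0.4443, 0.1811, 0.2657]
orientation: [180.0, 0.0, -132.5]
force: [-5.0, 0.5, 2.6]
opening: 0.0258
gripper_force: 30.0
```

>>> apply_moves:
  commands:
    - [[0,0,0],0,0.6]
    - [[0,0,0],0,0.4]
    - [[0,0,0],0,0.4]
    - [[0,0,0],0,0.4]
    - [[0,0,0],0,0.4]
    - [[0,0,2],0,0.4]
    - [[0,0,5],0,0.4]
    - [[0,0,9],0,0.4]
    - [[0,4,10],0,0.4]
    - [[0,8,10],0,0.4]
    - [[0,12,10],0,0.4]
    - [[0,15,10],0,0.4]
    - [[0,15,10],0,0.4]

```text
clock: 35.45
tool_pos: [0.4443, 0.3358, 0.3642]
orientation: [180.0, -0.1, -132.4]
force: [0.7, -0.8, -1.0]
opening: 0.0526
gripper_force: 0.0
```

```bash
sed -i 's/(185,175,165,155)/(165,160,155,150)/' e.py; python3 e.py; python3 - <<'E'
from h import *
s=ctrl.snapshot("side")
print([(r["at"],r["score"]) for r in ctrl.spot_point(s,"hub_mid")[:3]],proj(s,[.5233,.148,.223]))
g=s["img"][130:155,305:335].astype(int).sum(2);ys,xs=np.where(g<150);print("dark centre",xs.mean()+305,ys.mean()+130,ys.min()+130,ys.max()+130,len(xs))
E
```

```text
side [([281.5, 324.6], 0.64), ([318.0, 145.4], 0.55)]
165 [318.7, 142.3] [318.7, 138.5]
160 [320.3, 141.6] [320.4, 137.7]
155 [322.0, 141.0] [322.1, 137.1]
150 [323.8, 140.4] [323.9, 136.6]
top [([256.4, 216.5], 0.4), ([447.2, 138.3], 0.38)]
165 [259.5, 218.0] [258.8, 217.2]
160 [257.0, 217.2] [256.2, 216.4]
155 [254.6, 216.2] [253.8, 215.3]
150 [252.3, 215.0] [251.4, 214.1]
[([301.1, 317.1], 0.96), ([329.6, 164.7], 0.65), ([325.5, 296.2], 0.43)] [np.float64(333.2175274811491), np.float64(162.61429186964963)]
dark centre 320.3333333333333 143.33333333333334 139 148 36
```

```bash
python3 -c "
from plant import ctrl
print(ctrl.close_job())"
```

```text
the job is handed in; nothing more can be done
None
```

I seated the crank fully on the spindle, wound it clockwise about two turns until the board met its top stop (about 12 N at the hand grip), then let go and handed the job in at about 36 s, with the crank left on the spindle. The judge's verdict isn't shown to me, and at the first touch of the stop the lightly held grip slipped off, so I never measured the push at that moment.

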